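# Load a pivot lever and hold its hidden bolt

### The arm

A 6-joint arm with a two-finger parallel gripper is mounted at the origin on the work surface. World frame = base frame: x ahead of the robot, y to its left, z up, the work surface at z = 0. Lengths are in m, angles in rad, forces in N, time in s.
With the tool pointing down it reaches from about 0.3 to 0.95 m from the base axis. Payload 3.1 kg.
Tool frame: the origin (TCP) lies at the very end of the fingers, on their centre line; the grasp point (between the pads) lies 19 mm behind it; z points along the fingers, y is the line along which they close (so a half turn about z gives the same grasp; the last joint's range is limited). The gripper opens to 85 mm and grips with 20 to 120 N. Pads are 22 mm wide; open, the fingers measure 114 mm over their backs; the gripper's body (76 mm by 85 mm) begins 54 mm behind the grasp point. The pads swing forward as they close: fully open they stand 13 mm farther back than shut.
Start: joints at [-1.192, 0.308, 1.634, -0, 1.2, -0.07], TCP at [0.271, -0.563, 0.231] pointing down, gripper open.
Joint ranges: [-3.06, 3.06], [-0.79, 1.96], [0.05, 2.63], [-1.19, 4.34], [0.05, 2.64], [-2.94, 2.94]. Speed limits (rad/s): [2.79, 2.79, 3.14, 3.14, 3.14, 3.14].

### API

Orientations are given as a 3x3 rotation matrix whose columns are the frame's x, y, z axes.
In Python, from cell import sensors, optics, env gives the robot as it stands.
- The arm moves only by the tool move_arm, never from a script. Its argument "rows" is a list of rows, each a list of 7 numbers: the turn, a rotation vector about the world's x, y, z in rad, then the shift along the world's x, y, z in cm, then the opening, from 0 (shut) to 1 (fully open). A call has 1 to 20 rows; each row shifts and turns the commanded pose from where the row before left it; what a row does not reach is not made up. A row lasts 1/8 s, in which the tool goes at most 62.5 mm and 10.7 degrees, less where a joint would pass 70% of its speed; a pose out of reach is approached as far as the arm can. A call is refused whole if a number of a shift passes 6.25 or a number of a turn 0.188, either way. A call with a gripper value outside its range is refused whole. The fingers move at their own pace and stop on an object; "squeeze" is the grip in N (left out, the last holds). Time passes only in rows, so rows that do not move let the fingers close. It gives the time, the measured TCP pose, the force, the opening and the grip force at its end, in the units of the state.
- sensors.get_obs(): the state, without advancing time (a new reading comes with each control period).
- optics.camera(name): name is "scene" or "top" or "wrist"; returns the picture (384x512x3 uint8, red, green, blue); there is no depth.
- optics.camera_params(name): a dict with "fx", "fy", "cx", "cy" (pixels), "cam_to_world" (4x4, takes a point from camera to world coordinates); the wrist camera has in their place "mount" (4x4, takes a point from camera to tool coordinates, whose origin is the TCP and whose axes are the flange's). Camera axes: x right, y down, z forward; pixel columns grow to the right and rows downward; lengths in m; the calibration is good to about 2 mm. The wrist camera is an equidistant fisheye: a pixel r from the principal point sees the ray r / f radians off the axis. A picture is of the moment at which its call begins: read the wrist's pose just before it. camera_params takes no time and is no camera call.
- env.close_job(): hands the job in; it is judged then, once.
Trained networks look in the newest picture that a camera, given by its name, has taken for a name from the list of things; names that differ only in an ending like _2 or _b are one class to them, and where a whole thing is asked for, a point or a joint stands for the part that bears it (a point fixed in the world has none). Each returns a list of dicts, best first, with "conf" (0 to 1); they miss things now and then, are a little off and sometimes report something else, mostly with a low value. They report only what shows in the picture. A call takes as long as a camera call. They do not tell look-alikes from the thing itself.
- optics.cut_out(camera, name): "pixels" (384x512 bool, what is visible of it) and "xy" ([column, row] in pixels, amid what is visible of it).
The state is a dict: "t": time; "q": joint angles; "joint_velocities": joint speeds; "joint_torque": joint torques, N m; "eef_pos": TCP position; "ee_rot": TCP orientation; "force": force on the tool from outside, world axes, zero at the start; "wrist_torque": the same for the moment, N m; "gripper_width": opening from 0.0 (shut) to 1.0 (fully open); "finger_force": force on a finger pad.
Only numpy, scipy, OpenCV 4.12 (cv2) and the standard library are available. Lean on these libraries where they do the work, as an engineer would, in place of code of your own. Each camera call takes 0.05 s, during which the arm holds its last target. There are 200 camera calls.

### The job

Of the two steel sleeves standing on the right of the bench, slide the one whose bore fits over the upright pin of the lever all the way down onto the pin's shoulder and let go of it. Then reach down into the narrow gap behind the bracket, grip the hidden hexagonal bolt head, turn it to raise the loaded lever about 15 degrees off its rest, and finish while still holding the head there so that the bolt cannot turn back; the hand holds the bolt head only, the sleeve that does not fit stands on the bench, and the other things on the bench stay where they are.

Things in the scene. Friction and masses are not known exactly. Their poses are not given: they have to be found in the camera images.
- fixture: Fixed fixture: dark steel base plate, 12 mm thick, x -85..65, y -80..150 mm, with a channel bracket on it. Origin on the table under the bracket's middle, z up, yaw varies. The bolt runs along the fixture's x at y 0, 95 mm up, through the cheek nearer the robot. The lever lies on the robot's side and points to +y, resting on a post at y 78 mm.
- gap (a point): Middle of the bracket's gap at its open top, 120 mm above the table. The gap lies between two upright aluminium cheeks, each 8 mm thick and 100 mm wide along the fixture's y; it is 56 mm wide along the fixture's x, open at the top and both ends, its floor 38 mm above the table. The cheeks' top edges are at this height.
- bolt_head: Hexagonal steel bolt head in the gap, 24 mm across flats, 22 mm long along the bolt axis (x). Origin at its middle on the axis, 95 mm above the table, 2 mm toward the robot from the gap's middle; 15 mm from the near cheek (only a 20 mm wide spacer there), 19 mm from the far one. With the lever on its rest two flats face the fixture's +y and -y. Turns with the lever.
- lever: Aluminium lever bar, 14 x 156 x 12 mm, 0.1 kg, clamped to the bolt by the backing nut and turning with it, on the robot's side of the near cheek. Origin on the bolt axis, 50 mm from the fixture's middle toward the robot (-x); the bar runs from y -21 to +135 mm; z is up when on its rest.
- pin_foot (a point): Foot of the lever's upright steel pin: on the pin's axis at the top of its round shoulder (32 mm across), 115 mm from the bolt axis along the lever's y, 10 mm above the bolt axis (105 mm above the table when on the rest). The pin is 12 mm in diameter and 45 mm tall, tapering over its last 5 mm to 6 mm.
- bolt (a joint): Angle of the bolt with head, nut and lever about the fixture's x axis, rad: 0 with the lever level on its rest (its start), growing as the lever's pin end (+y) rises, i.e. a right-hand turn about +x; stops at 0.6. Turns freely; the weight of lever and sleeve (about 0.25 N m together) turns it back to 0 when not held.
- sleeve_wide: Steel sleeve standing upright on the bench, 34 mm outside diameter, 36 mm tall, with a through bore of 16 mm, so it fits over the 12 mm pin. Origin at the centre of its underside, z along the bore. About 0.16 kg.
- sleeve_narrow: Steel sleeve of the same outside size, 34 mm diameter and 36 mm tall, but with a bore of only 8 mm, which does not go over the pin. Origin at the centre of its underside. The two sleeves may have changed places.
- spare_nut: Bystander: spare steel hexagon nut lying between the sleeves, 22 mm across flats, 12 mm tall. Origin at the centre of its underside.
- pen: Bystander: red felt pen with a white end lying on the left of the bench, 10 mm thick, 130 mm long. Origin below its middle.
- clear_case: Bystander: small clear plastic case, 50 x 50 x 20 mm. Origin at the centre of its underside.
- jar: Bystander: amber jar with a yellow cap, 50 mm diameter, 70 mm tall. Origin at the centre of its underside.
- file_brush: Bystander: hand brush lying on the left of the bench, 160 mm long. Origin below its middle.
- gauge_block: Bystander: steel gauge block, 35 x 35 x 22 mm. Origin at the centre of its underside.
Things that resemble listed ones, but are neither listed nor needed, are in the scene too. What is shaped like the sleeve_wide but blue or purple is not meant.

How it is judged:
On the way:
1. the wide-bored sleeve is down on the pin's shoulder, the lever is on its rest, and the hand has let go of the sleeve (distance between sleeve_wide and pin_foot below 0.006 m and angle between the z axis of sleeve_wide and the z axis of lever, either way round below 0.15 rad and contact force between the fingers and sleeve_wide below 0.3 N and value of joint bolt below 0.06 rad), for 0.2 s.
At the end, for the whole second after the job is handed in: Hand still grips the bolt head (over 5 N); lever still (under 0.05 rad/s) 0.16 to 0.38 rad above its rest; wide sleeve within 8 mm of the pin's shoulder, in line within 0.2 rad; narrow one upright on the bench; hand touches neither lever nor sleeve; nothing else props the lever (value of joint bolt between 0.16 and 0.38 rad and velocity of joint bolt between -0.05 and 0.05 rad/s and contact force between the fingers and bolt_head above 5 N and distance between sleeve_wide and pin_foot below 0.008 m and angle between the z axis of sleeve_wide and the z axis of lever, either way round below 0.2 rad and contact force between each of the arm, the fingers and lever below 0.5 N and contact force between each of the arm, the fingers and sleeve_wide below 0.5 N and contact force between lever and sleeve_narrow below 0.2 N and height (world z) of sleeve_narrow below 0.01 m and angle between sleeve_narrow's own z axis and vertical below 0.2 rad and contact force between lever and spare_nut below 0.2 N and contact force between lever and pen below 0.2 N and contact force between lever and clear_case below 0.2 N and contact force between lever and jar below 0.2 N and contact force between lever and file_brush below 0.2 N and contact force between lever and gauge_block below 0.2 N); the arm keeps its last pose, push and grip.
It fails at once if a bystander is pushed more than 40 mm from its place (distance of any of spare_nut, pen, clear_case, jar, file_brush, gauge_block from where it was at the start of the episode above 0.04 m).
It also fails if it takes over 48 s, if anything falls off the work surface, if the arm or the gripper's body presses on something with over 40 N, if the wrist force passes 120 N, or if a joint passes its speed limit or range.

## Working session

There is one attempt and no reset: what is moved stays moved. The work goes in short steps, Python scripts to look and compute and a tool call to move; the robot and the scene stay as the last step left them, time stands still between calls to the robot, and variables do not carry over. Pictures are saved under pics/ and viewed, at most 10 in all, crops included, and the job is handed in when it is done.

Besides the shell and the picture viewer there is one more tool, called after "Request:" as name(argument=value, ...) on one line, values as JSON. move_arm: Moves the arm, as the interface text tells. Its arguments: {"type":"object","properties":{"rows":{"type":"array"},"squeeze":{"type":"number"}},"required":["rows"]}

```bash
ls; mkdir -p pics
python3 - <<'E'
from cell import sensors, optics, env
import cv2,numpy as np
o=sensors.get_obs(); print(o['t'],o['eef_pos'],np.round(o['ee_rot'],3).tolist())
ims=[]
for c in ['scene','top']:
    im=optics.camera(c); cv2.imwrite(f'pics/{c}0.png',im[:,:,::-1]); p=optics.camera_params(c)
    print(c,{k:np.round(v,3).tolist() for k,v in p.items()})
    for n in ['fixture','gap','bolt_head','lever','pin_foot','sleeve_wide','sleeve_narrow','spare_nut']:
        try:
            for d in optics.cut_out(c,n)[:3]: 
                ys,xs=np.nonzero(d['pixels']); print(n,round(d['conf'],2),np.round(d['xy']),xs.min(),xs.max(),ys.min(),ys.max())
        except Exception as e: print(n,e)
p=optics.camera_params('wrist');print({k:np.round(v,3).tolist() for k,v in p.items()})
a=cv2.imread('pics/scene0.png');b=cv2.imread('pics/top0.png')
cv2.imwrite('pics/both.png',cv2.resize(b,(800,600),interpolation=cv2.INTER_CUBIC))
cv2.imwrite('pics/scene_big.png',cv2.resize(a,(800,600),interpolation=cv2.INTER_CUBIC))
print(sensors.get_obs()['t'])
E
```

```text
pics
0.0 [ 0.27081884 -0.56236461  0.2300467 ] [[0.901, 0.434, -0.001], [0.434, -0.901, 0.002], [0.0, -0.002, -1.0]]
scene {'fx': 367.94, 'fy': 367.94, 'cx': 249.237, 'cy': 193.343, 'cam_to_world': [[-0.714, 0.5, -0.49, 0.992], [0.7, 0.494, -0.516, 0.471], [-0.015, -0.712, -0.702, 0.726], [0.0, 0.0, 0.0, 1.0]]}
fixture 0.62 [282. 222.] 229 328 172 272
bolt_head 0.41 [266. 195.] 260 272 189 201
lever 0.77 [304. 206.] 280 320 182 225
lever 0.64 [212. 157.] 206 217 149 163
pin_foot 0.73 [304. 208.] 279 319 182 225
pin_foot 0.67 [278. 223.] 230 327 173 272
sleeve_wide 0.74 [211. 159.] 206 217 149 163
sleeve_wide 0.63 [236. 155.] 234 244 147 161
sleeve_wide 0.54 [203. 176.] 200 211 168 184
sleeve_narrow 0.59 [183. 186.] 175 187 178 193
spare_nut 0.41 [196. 169.] 195 200 164 169
top {'fx': 439.265, 'fy': 439.265, 'cx': 253.333, 'cy': 188.665, 'cam_to_world': [[0.09, -0.97, 0.225, 0.297], [-0.996, -0.087, 0.02, -0.019], [0.0, -0.226, -0.974, 1.161], [0.0, 0.0, 0.0, 1.0]]}
fixture 0.94 [222. 199.] 177 273 161 238
gap 0.83 [229. 198.] 177 274 162 239
gap 0.33 [348. 210.] 344 353 209 217
bolt_head 0.48 [238. 196.] 233 243 188 198
lever 0.77 [208. 200.] 181 239 191 218
pin_foot 0.74 [209. 204.] 180 240 190 219
pin_foot 0.21 [230. 198.] 176 273 162 239
sleeve_wide 0.72 [349. 209.] 345 353 210 217
sleeve_wide 0.63 [330. 205.] 321 333 196 209
sleeve_wide 0.53 [350. 263.] 343 357 255 268
sleeve_narrow 0.47 [334. 176.] 328 341 170 184
{'fx': 297.319, 'fy': 297.319, 'cx': 254.773, 'cy': 194.416, 'mount': [[-0.001, -0.962, -0.275, 0.07], [1.0, -0.001, -0.002, -0.001], [0.001, -0.275, 0.962, -0.143], [0.0, 0.0, 0.0, 1.0]]}
0.9
```

View pics/both.png

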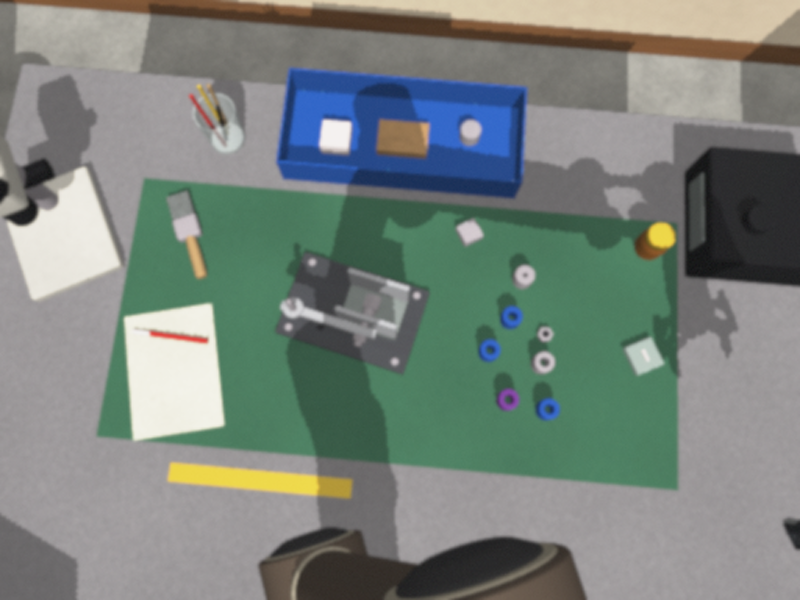

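View pics/scene_big.png

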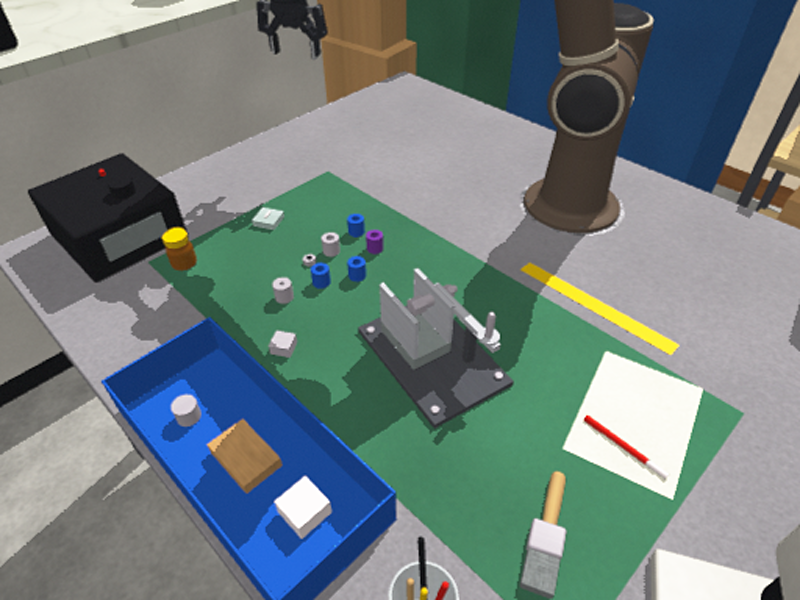

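The top picture shows two grey sleeves at about (336,176) and (348,232), with the nut between them. The second sleeve seems to have the bigger bore. The lever runs from pin end (187,197) to about (240,211), and the bolt head is near (238,196).

```bash
cat > h.py <<'E'
import numpy as np, cv2
from cell import sensors, optics, env
def ray(c,uv,o=None):
    p=optics.camera_params(c); u=(np.array(uv,float)-[p['cx'],p['cy']])/[p['fx'],p['fy']]
    if c=='wrist':
        r=np.hypot(*u); d=np.array([*(u/r*np.sin(r)),np.cos(r)]) if r>0 else np.array([0,0,1.])
        T=np.eye(4); T[:3,:3]=o['ee_rot']; T[:3,3]=o['eef_pos']; M=T@np.array(p['mount'])
    else: d=np.array([*u,1]); M=np.array(p['cam_to_world'])
    return M[:3,3],M[:3,:3]@d
def at(c,uv,z,o=None):
    a,d=ray(c,uv,o); return a+d*(z-a[2])/d[2]
def proj(c,P,o=None):
    p=optics.camera_params(c)
    if c=='wrist':
        T=np.eye(4); T[:3,:3]=o['ee_rot']; T[:3,3]=o['eef_pos']; M=T@np.array(p['mount'])
    else: M=np.array(p['cam_to_world'])
    q=M[:3,:3].T@(np.array(P,float)-M[:3,3])
    if c=='wrist':
        r=np.hypot(q[0],q[1]); th=np.arctan2(r,q[2]); u=q[:2]/max(r,1e-9)*th
    else: u=q[:2]/q[2]
    return u*[p['fx'],p['fy']]+[p['cx'],p['cy']]
E
python3 - <<'E'
from h import *
for n,uv,z in [('A',(336,176),.036),('B',(348.5,232),.036),('nut',(349,213.5),.012),('pin top',(186,195),.15),('shoulder',(187,199),.105),('lever end',(240,212),.1),('c1',(199.5,168),.012),('c2',(267,189),.012),('c3',(252.5,231.5),.012),('c4',(184.5,209),.012)]:
    print(n,np.round(at('top',uv,z),4))
a=cv2.imread('pics/top0.png')
s=a[155:245,170:280]; t=a[160:250,310:365]
m=np.hstack([cv2.resize(s,None,fx=4.8,fy=4.8,interpolation=cv2.INTER_CUBIC),cv2.resize(t,None,fx=4.8,fy=4.8,interpolation=cv2.INTER_CUBIC)])
cv2.imwrite('pics/crop1.png',m); print(m.shape)
E
```

```text
A [ 0.6106 -0.2109  0.036 ]
B [ 0.4648 -0.2499  0.036 ]
nut [ 0.5177 -0.2541  0.012 ]
pin top [0.501  0.1581 0.15  ]
shoulder [0.5003 0.1623 0.105 ]
lever end [0.4806 0.0299 0.1   ]
c1 [0.6065 0.1551 0.012 ]
c2 [ 0.5646 -0.0322  0.012 ]
c3 [ 0.4471 -0.0037  0.012 ]
c4 [0.4907 0.1815 0.012 ]
(432, 792, 3)
```

View pics/crop1.png

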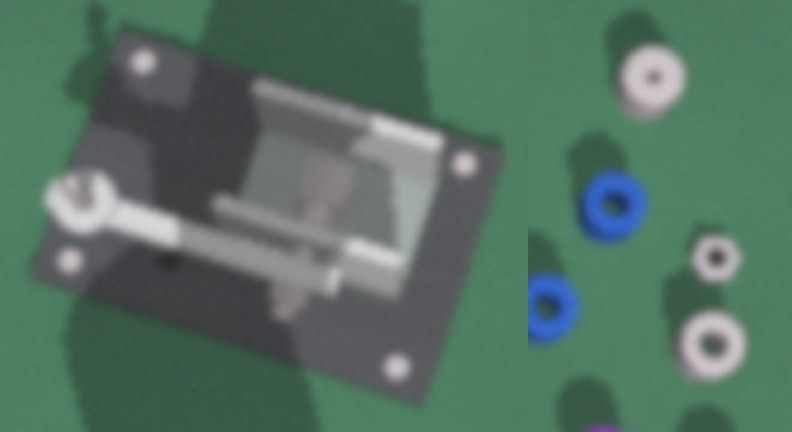

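The left crop shows the lever and bracket as expected. In the right crop the lower grey sleeve, at top-image pixel (348,232), clearly has the wide bore. The upper one, at (336,176), is the narrow one. The screw spacings match the given plate size, and the fixture yaw is about -0.225. I'll move above the wide sleeve.

Request:
move_arm(rows=[[0, 0, -0.056, 2.42, 3.9, -1, 0.8], [0, 0, -0.056, 2.42, 3.9, -1, 0.8], [0, 0, -0.056, 2.42, 3.9, -1, 0.8], [0, 0, -0.056, 2.42, 3.9, -1, 0.8], [0, 0, -0.056, 2.42, 3.9, -1, 0.8], [0, 0, -0.056, 2.42, 3.9, -1, 0.8], [0, 0, -0.056, 2.42, 3.9, -1, 0.8], [0, 0, -0.056, 2.42, 3.9, -1, 0.8], [0, 0, 0, 0, 0, 0, 0.8], [0, 0, 0, 0, 0, 0, 0.8]])

```text
t: 2.15
eef_pos: [0.4649, -0.2514, 0.1515]
ee_rot: [[1.0, 0.002, 0.0], [0.002, -1.0, -0.001], [0.0, 0.001, -1.0]]
force: [-0.5, 0.2, -0.1]
gripper_width: 0.805
finger_force: 0.0
```

Run:
```python
from h import *
o=sensors.get_obs(); im=optics.camera('wrist'); print(o['t'],o['eef_pos'],np.round(o['ee_rot'],3).tolist(),o['force'])
cv2.imwrite('pics/w1.png',cv2.resize(im[:,:,::-1],(800,600),interpolation=cv2.INTER_CUBIC))
for n in ['sleeve_wide','sleeve_narrow','spare_nut']:
    for d in optics.cut_out('wrist',n)[:4]:
        ys,xs=np.nonzero(d['pixels']); print(n,round(d['conf'],2),np.round(d['xy']),xs.min(),xs.max(),ys.min(),ys.max(),np.round(at('wrist',d['xy'],.036,o),3))
print(proj('wrist',[.465,-.25,.036],o))
```

```text
2.15 [ 0.46489547 -0.2514011   0.15151048] [[1.0, 0.002, 0.0], [0.002, -1.0, -0.001], [0.0, 0.001, -1.0]] [-0.52780904  0.21306268 -0.07514063]
sleeve_wide 0.96 [263. 256.] 245 278 235 277 [ 0.397 -0.259  0.036]
sleeve_wide 0.79 [201. 247.] 186 215 225 267 [ 0.407 -0.198  0.036]
sleeve_wide 0.75 [159. 172.] 138 179 153 192 [ 0.482 -0.162  0.036]
sleeve_wide 0.72 [249. 186.] 232 269 164 206 [ 0.468 -0.245  0.036]
sleeve_narrow 0.6 [208.  33.] 188 228 11 53 [ 0.605 -0.21   0.036]
spare_nut 0.85 [255. 130.] 243 268 119 141 [ 0.518 -0.251  0.036]
[254.43804821 189.52499142]
```

View pics/w1.png

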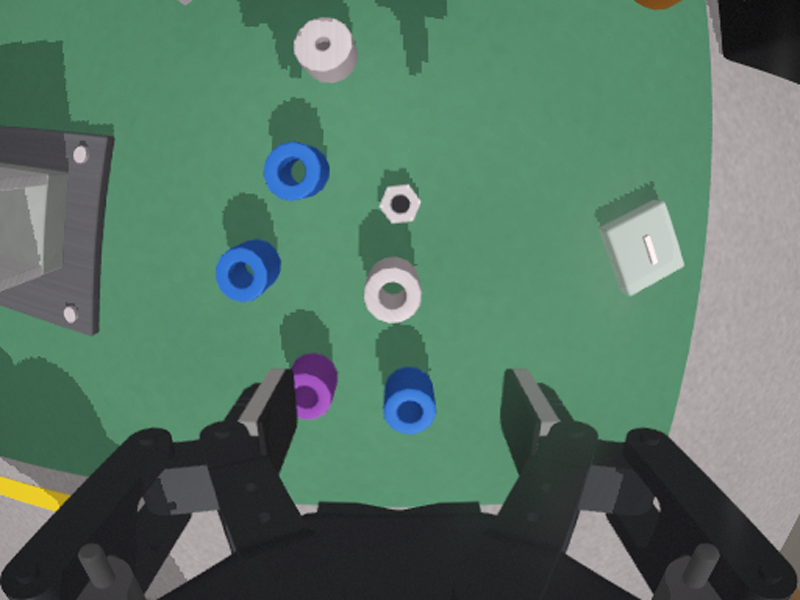

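The wide sleeve's bore rim is centred near (392,291) in the enlarged view, which puts it at about (0.468, -0.247). Nothing stands in the fingers' way. I'll descend and grip.

Request:
move_arm(rows=[[0, 0, 0, 0.3, 0.45, -2.0, 0.75], [0, 0, 0, 0, 0, -4.0, 0.7], [0, 0, 0, 0, 0, -4.0, 0.7], [0, 0, 0, 0, 0, -3.0, 0.7], [0, 0, 0, 0, 0, -1.3, 0.7], [0, 0, 0, 0, 0, 0, 0.7], [0, 0, 0, 0, 0, 0, 0], [0, 0, 0, 0, 0, 0, 0], [0, 0, 0, 0, 0, 0, 0], [0, 0, 0, 0, 0, 0, 0], [0, 0, 0, 0, 0, 0, 0], [0, 0, 0, 0, 0, 0, 0]], squeeze=40)

```text
t: 3.85
eef_pos: [0.4692, -0.2477, 0.01]
ee_rot: [[1.0, 0.001, 0.003], [0.001, -1.0, -0.002], [0.003, 0.002, -1.0]]
force: [0.1, -1.5, 6.7]
gripper_width: 0.376
finger_force: 40.3
```

Request:
move_arm(rows=[[0, 0, 0, 0, 0, 4.0, 0], [0, 0, 0, 0, 0, 5.0, 0], [0, 0, 0, 0, 0, 5.0, 0], [0, 0, 0, 0, 0, 5.0, 0], [0, 0, 0, 0, 4.35, 0, 0], [0, 0, 0, 0, 4.35, 0, 0], [0, 0, 0, 0, 4.35, 0, 0], [0, 0, 0, 0, 4.35, 0, 0], [0, 0, 0, 0, 4.35, 0, 0], [0, 0, 0, 0, 4.35, 0, 0], [0, 0, 0, 0, 4.35, 0, 0], [0, 0, 0, 0, 4.35, 0, 0], [0, 0, 0, 0, 0, 0, 0], [0, 0, 0, 0, 0, 0, 0]])

```text
t: 5.6
eef_pos: [0.4671, 0.1012, 0.1979]
ee_rot: [[1.0, 0.002, -0.001], [0.002, -1.0, -0.001], [-0.001, 0.001, -1.0]]
force: [-0.1, -1.0, -2.1]
gripper_width: 0.378
finger_force: 40.5
```

Run:
```python
from h import *
o=sensors.get_obs(); im=optics.camera('wrist'); print(o['t'],o['eef_pos'],np.round(o['ee_rot'],3).tolist(),o['force'],o['gripper_width'])
cv2.imwrite('pics/w2raw.png',im[:,:,::-1])
cv2.imwrite('pics/w2.png',cv2.resize(im[:,:,::-1],(800,600),interpolation=cv2.INTER_CUBIC))
for n in ['sleeve_wide','pin_foot','bolt_head','gap']:
    for d in optics.cut_out('wrist',n)[:3]:
        ys,xs=np.nonzero(d['pixels']); print(n,round(d['conf'],2),np.round(d['xy']),xs.min(),xs.max(),ys.min(),ys.max())
print('sleeve top exp',proj('wrist',o['eef_pos']+[0,0,.026],o),'pin top',proj('wrist',[.503,.16,.15],o),'foot',proj('wrist',[.503,.16,.105],o))
```

```text
5.6 [0.46714628 0.1012243  0.19792902] [[1.0, 0.002, -0.001], [0.002, -1.0, -0.001], [-0.001, 0.001, -1.0]] [-0.08255785 -0.98487899 -2.10742939] 0.3775865866640553
sleeve_wide 0.87 [475. 125.] 461 493 114 141
sleeve_wide 0.8 [454. 169.] 439 470 156 184
sleeve_wide 0.7 [494. 229.] 478 505 216 243
pin_foot 0.96 [243. 164.] 156 337 132 203
bolt_head 0.93 [324. 125.] 309 344 109 141
bolt_head 0.44 [488.  75.] 471 502 62 87
gap 0.83 [275. 123.] 156 401 37 209
gap 0.37 [281. 165.] 156 344 111 209
sleeve top exp [257.03871237 270.8169027 ] pin top [168.75304371 164.19590941] foot [184.058002   154.31929296]
```

View pics/w2.png

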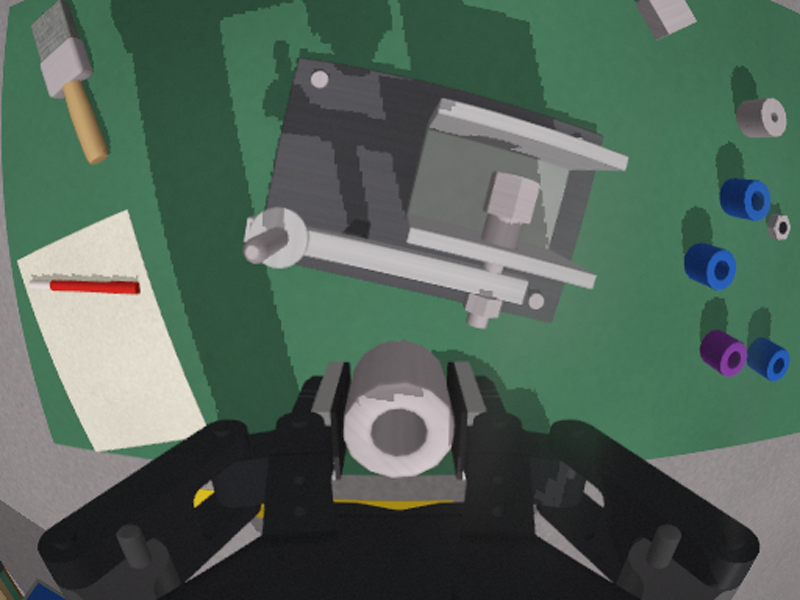

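The picture shows the sleeve held with its bore rim centred near (398,432). The pin tip is at about (253,252), the shoulder at about (277,238) and the bolt head at about (512,198). I'll zoom in for exact pixels.

Run:
```python
from h import *
a=cv2.imread('pics/w2raw.png')
f=lambda s,k:cv2.resize(s,None,fx=k,fy=k,interpolation=cv2.INTER_CUBIC)
A=f(a[125:180,150:210],6.6); B=f(a[215:315,210:300],4)
H=max(A.shape[0],B.shape[0]); pad=lambda m:cv2.copyMakeBorder(m,0,H-m.shape[0],0,0,cv2.BORDER_CONSTANT)
m=np.hstack([pad(A),pad(B)]); print(A.shape,B.shape,m.shape); cv2.imwrite('pics/c2.png',m)
```

```text
(363, 396, 3) (400, 360, 3) (400, 756, 3)
```

View pics/c2.png

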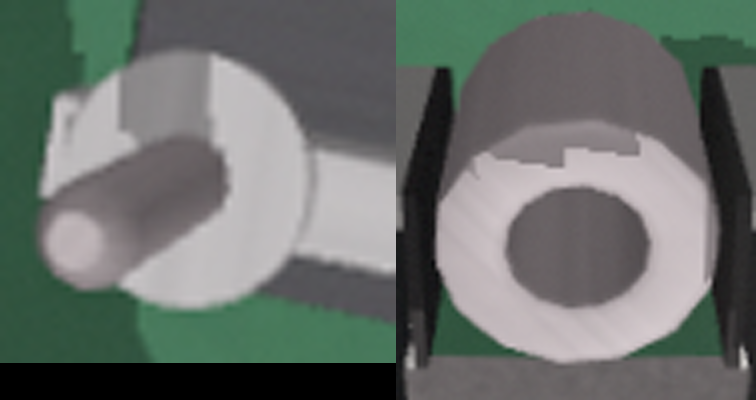

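The pin tip is at about (161,161) and the shoulder centre at about (178.5,152). The held sleeve's rim is centred at (255,276).

Run:
```python
from h import *
T=np.array([0.46714628,0.1012243,0.19792902]);R=sensors.get_obs()['ee_rot'];o={'eef_pos':T,'ee_rot':R}
print('pin tip',at('wrist',(161,161),.150,o),'foot',at('wrist',(178.4,151.7),.105,o))
for z in (.024,.026,.028): print('sleeve off',z,at('wrist',(255,275.7),T[2]+z,o)-T)
a,d=ray('wrist',(319.5,125),o)
# fixture screws, floor
for n,uv,z in [('s1',(204.5,50),.012),('s2',(343,192.5),.012),('head mid',(327,126),.100)]: print(n,at('wrist',uv,z,o))
```

```text
pin tip [0.50549208 0.16533375 0.15      ] foot [0.50549868 0.16466582 0.105     ]
sleeve off 0.024 [-0.00388042  0.00091898  0.024     ]
sleeve off 0.026 [-0.00264747  0.00091606  0.026     ]
sleeve off 0.028 [-0.00141451  0.00091314  0.028     ]
s1 [0.60745217 0.15737939 0.012     ]
s2 [ 0.44464394 -0.0019473   0.012     ]
head mid [0.52595665 0.04300972 0.1       ]
```

Request:
move_arm(rows=[[0, 0, 0, 1.35, 2.1, 0, 0], [0, 0, 0, 1.35, 2.1, 0, 0], [0, 0, 0, 1.3, 2.1, 0, 0], [0, 0, 0, 0, 0, -1.5, 0], [0, 0, 0, 0, 0, -1.5, 0], [0, 0, 0, 0, 0, 0, 0], [0, 0, 0, 0, 0, 0, 0]])

```text
t: 6.72
eef_pos: [0.5073, 0.1637, 0.1679]
ee_rot: [[1.0, -0.0, -0.001], [-0.0, -1.0, -0.0], [-0.001, 0.0, -1.0]]
force: [-0.3, 0.4, -1.3]
gripper_width: 0.378
finger_force: 40.5
```

Run:
```python
from h import *
o=sensors.get_obs(); im=optics.camera('wrist'); im2=optics.camera('scene')
cv2.imwrite('pics/w3raw.png',im[:,:,::-1])
f=lambda s,k:cv2.resize(s,None,fx=k,fy=k,interpolation=cv2.INTER_CUBIC)
A=f(im[190:315,200:310],4);B=f(im2[130:255,250:340],4)
m=np.hstack([A,B])[:,:,::-1];cv2.imwrite('pics/c3.png',m);print(m.shape)
print(o['eef_pos'],proj('scene',[.5055,.165,.150]),proj('scene',o['eef_pos']+[-.002,.001,.026]),proj('wrist',[.5055,.165,.150],o))
```

```text
(500, 800, 3)
[0.507313   0.16371132 0.16791327] [314.46737627 200.75025717] [316.70191448 186.00903949] [254.38994342 235.49521528]
```

View pics/c3.png

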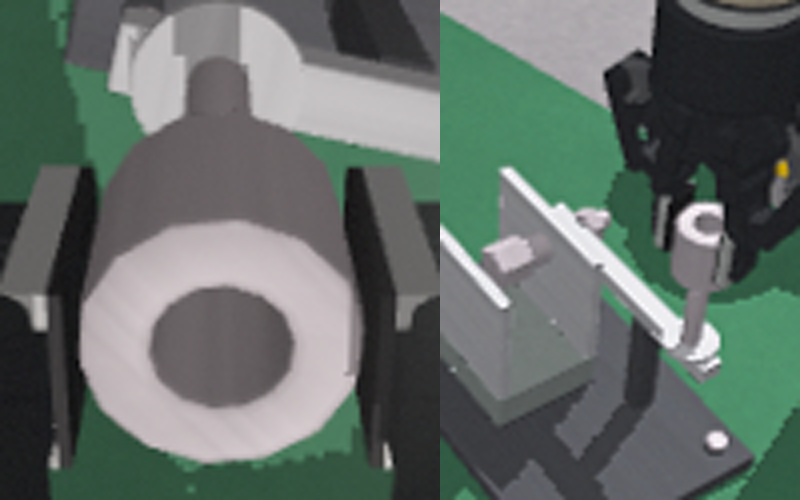

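The sleeve sits straight above the pin in both views. I'll lower it.

Request:
move_arm(rows=[[0, 0, 0, 0, 0, -0.8, 0], [0, 0, 0, 0, 0, -0.8, 0], [0, 0, 0, 0, 0, -0.8, 0], [0, 0, 0, 0, 0, -0.8, 0], [0, 0, 0, 0, 0, 0, 0]])

```text
t: 7.45
eef_pos: [0.5069, 0.1642, 0.1351]
ee_rot: [[1.0, 0.001, -0.002], [0.001, -1.0, -0.001], [-0.002, 0.001, -1.0]]
force: [-0.4, -0.4, -1.0]
gripper_width: 0.381
finger_force: 40.5
```

Force stayed clean, so the sleeve is over the pin. I'll lower the rest of the way.

Request:
move_arm(rows=[[0, 0, 0, 0, 0, -0.8, 0], [0, 0, 0, 0, 0, -0.6, 0], [0, 0, 0, 0, 0, -0.3, 0], [0, 0, 0, 0, 0, 0, 0]])

```text
t: 7.95
eef_pos: [0.5075, 0.1643, 0.1189]
ee_rot: [[1.0, 0.001, -0.001], [0.001, -1.0, -0.0], [-0.001, 0.0, -1.0]]
force: [0.1, 0.5, -1.4]
gripper_width: 0.377
finger_force: 40.5
```

Request:
move_arm(rows=[[0, 0, 0, 0, 0, -0.2, 0], [0, 0, 0, 0, 0, -0.1, 0], [0, 0, 0, 0, 0, 0, 0.6], [0, 0, 0, 0, 0, 0, 0.6], [0, 0, 0, 0, 0, 0, 0.6], [0, 0, 0, 0, 0, 0, 0.6], [0, 0, 0, 0, 0, 0, 0.6], [0, 0, 0, 0, 0, 0, 0.6]])

```text
t: 8.95
eef_pos: [0.5077, 0.1644, 0.1163]
ee_rot: [[1.0, 0.001, -0.0], [0.001, -1.0, 0.0], [-0.0, -0.0, -1.0]]
force: [-0.1, 0.3, 0.1]
gripper_width: 0.602
finger_force: 0.0
```

Request:
move_arm(rows=[[0, 0, 0, 0, 0, 2.5, 0.6], [0, 0, 0, 0, 0, 4.5, 0.6], [0, 0, 0, 0, 0, 4.5, 0.6], [0, 0, -0.058, 0.5, -3.05, 0, 0.6], [0, 0, -0.058, 0.5, -3.05, 0, 0.6], [0, 0, -0.058, 0.5, -3.05, 0, 0.6], [0, 0, -0.058, 0.4, -3.05, 0, 0.6], [0, 0, 0, 0, 0, 0, 0.6], [0, 0, 0, 0, 0, 0, 0.6]])

```text
t: 10.07
eef_pos: [0.5266, 0.0428, 0.2312]
ee_rot: [[0.973, -0.229, -0.0], [-0.229, -0.973, 0.001], [-0.0, -0.001, -1.0]]
force: [0.1, -0.4, 0.6]
gripper_width: 0.597
finger_force: 0.0
```

Run:
```python
from h import *
o=sensors.get_obs(); im=optics.camera('wrist'); print(o['t'],o['eef_pos'],np.round(o['ee_rot'],3).tolist(),o['force'])
cv2.imwrite('pics/w4raw.png',im[:,:,::-1])
cv2.imwrite('pics/w4.png',cv2.resize(im[:,:,::-1],(800,600),interpolation=cv2.INTER_CUBIC))
R=o['ee_rot']
for d in optics.cut_out('wrist','bolt_head')[:2]:
    ys,xs=np.nonzero(d['pixels']); print(round(d['conf'],2),np.round(d['xy']),xs.min(),xs.max(),ys.min(),ys.max(),at('wrist',d['xy'],.1,o))
y=-.23;M=np.array([[np.cos(y),-np.sin(y)],[np.sin(y),np.cos(y)]]);O=np.array([.5286,.0417])
for n,l,z in [('near cheek top outer corner-',(-.036,-.05),.12),('near inner +',(-.028,.05),.12),('far inner -',(.028,-.05),.12),('far inner+',(.028,.05),.12),('head top near-',(-.013,-.0069),.095+.01386),('head ctr top',(-.002,0),.109),('pin top',(-.05,.115),.15),('screw-',(-.07,-.06),.012)]:
    print(n,np.round(proj('wrist',[*(O+M@l),z],o)*1.5625))
```

```text
10.075 [0.52658091 0.04280347 0.23117782] [[0.973, -0.229, -0.0], [-0.229, -0.973, 0.001], [-0.0, -0.001, -1.0]] [ 0.10410264 -0.36484412  0.57170056]
0.71 [255. 182.] 243 268 170 199 [0.52933854 0.04287033 0.1       ]
near cheek top outer corner- [485. 352.]
near inner + [317. 340.]
far inner - [490. 246.]
far inner+ [312. 246.]
head top near- [413. 310.]
head ctr top [401. 292.]
pin top [202. 392.]
screw- [472. 342.]
```

View pics/w4.png

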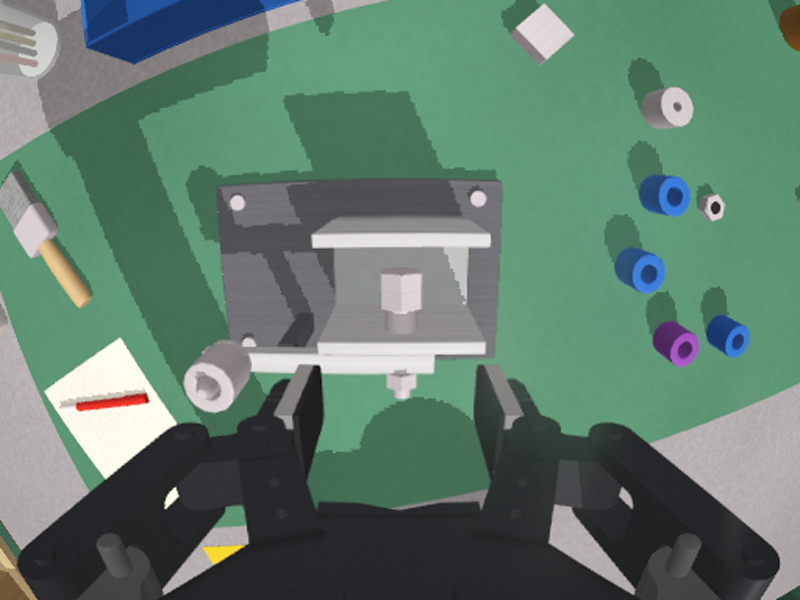

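The sleeve is down on the pin at (215,375), and the hex head at (401,290) falls where the model predicts, as do the cheek edges. I'll descend into the gap in steps.

Request:
move_arm(rows=[[0, 0, 0, 0, -0.05, -4.0, 0.6], [0, 0, 0, 0, 0, -4.0, 0.6], [0, 0, 0, 0, 0, -3.0, 0.6], [0, 0, 0, 0, 0, -2.5, 0.6], [0, 0, 0, 0, 0, -2.1, 0.6], [0, 0, 0, 0, 0, 0, 0.6]])

```text
t: 10.92
eef_pos: [0.5247, 0.0428, 0.0735]
ee_rot: [[0.974, -0.228, -0.005], [-0.228, -0.974, 0.0], [-0.005, 0.001, -1.0]]
force: [-0.4, -0.8, -0.1]
gripper_width: 0.597
finger_force: 0.0
```

Request:
move_arm(rows=[[0, 0, 0, 0, 0, 0, 0], [0, 0, 0, 0, 0, 0, 0], [0, 0, 0, 0, 0, 0, 0], [0, 0, 0, 0, 0, 0, 0], [0, 0, 0, 0, 0, 0, 0], [0, 0, 0, 0, 0, 0, 0], [0, 0, 0, 0, 0, 0, 0]], squeeze=60)

```text
t: 11.8
eef_pos: [0.5275, 0.0412, 0.0767]
ee_rot: [[0.974, -0.229, 0.002], [-0.229, -0.974, -0.001], [0.002, 0.001, -1.0]]
force: [-2.7, -3.1, 6.4]
gripper_width: 0.269
finger_force: 60.1
```

Gripped: the opening of about 23 mm fits the 24 mm flats. I'll turn about the bolt axis and increase the grip.

Request:
move_arm(rows=[[0, 0, 0, 0, 0, 0, 0], [0, 0, 0, 0, 0, 0, 0], [0.03, -0.007, 0, 0.013, 0.055, 0, 0], [0.03, -0.007, 0, 0.013, 0.055, 0, 0], [0.03, -0.007, 0, 0.013, 0.055, 0.01, 0], [0.03, -0.007, 0, 0.013, 0.055, 0.01, 0], [0, 0, 0, 0, 0, 0, 0]], squeeze=100)

```text
t: 12.68
eef_pos: [0.5281, 0.0433, 0.0769]
ee_rot: [[0.973, -0.228, 0.03], [-0.23, -0.966, 0.119], [0.002, -0.123, -0.992]]
force: [-4.1, -3.2, 7.1]
gripper_width: 0.262
finger_force: 98.3
```

Request:
move_arm(rows=[[0.03, -0.007, 0, 0.013, 0.055, 0.01, 0], [0.03, -0.007, 0, 0.013, 0.055, 0.01, 0], [0.03, -0.007, 0, 0.013, 0.055, 0.01, 0], [0.03, -0.007, 0, 0.013, 0.055, 0.015, 0], [0.03, -0.007, 0, 0.013, 0.055, 0.015, 0], [0, 0, 0, 0, 0, 0, 0], [0, 0, 0, 0, 0, 0, 0]])

```text
t: 13.55
eef_pos: [0.5287, 0.046, 0.0775]
ee_rot: [[0.974, -0.22, 0.064], [-0.229, -0.937, 0.266], [0.002, -0.273, -0.962]]
force: [-4.7, -4.7, 7.9]
gripper_width: 0.258
finger_force: 98.7
```

Run:
```python
from h import *
o=sensors.get_obs(); im=optics.camera('wrist'); im2=optics.camera('scene'); o2=sensors.get_obs()
print(o['t'],o['force'],o['wrist_torque'],o['finger_force'],o2['gripper_width'],np.arcsin(-o['ee_rot'][2,1]))
f=lambda s,k:cv2.resize(s,None,fx=k,fy=k,interpolation=cv2.INTER_CUBIC)
A=f(im,.75*1.25);B=f(im2[150:280,220:330],360/130)
m=np.hstack([A,B])[:,:,::-1];cv2.imwrite('pics/c5.png',m);print(m.shape)
# predicted pin top pixel in scene for angles
y=-.23;M=np.array([[np.cos(y),-np.sin(y)],[np.sin(y),np.cos(y)]]);O=np.array([.528,.0416])
for th in (0,.15,.25,.3,.4):
    c,s=np.cos(th),np.sin(th); ly,lz=.115*c-.055*s,.115*s+.055*c
    P=[*(O+M@[-.05,ly]),.095+lz]; print(th,np.round((proj('scene',P)-[220,150])*360/130+[A.shape[1],0]),np.round(proj('wrist',P,o)*.9375))
```

```text
13.55 [-4.65078268 -4.70524304  7.90003066] [-0.70539104  0.5908265   0.13522633] 98.6794442217797 0.2599535061321607 0.2767599433746145
(360, 785, 3)
0 [742. 141.] [ 43. 317.]
0.15 [736. 118.] [ 34. 338.]
0.25 [731. 103.] [ 30. 353.]
0.3 [729.  96.] [ 29. 361.]
0.4 [723.  80.] [ 28. 378.]
```

View pics/c5.png

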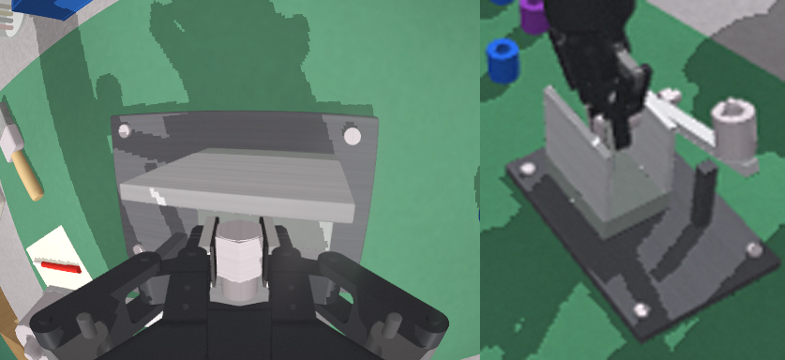

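The lever is lifted off its post and the sleeve is seated. The pin tip at about (733,103) corresponds to roughly 0.25 rad, and the hand holds the hex head only. I'll let it settle and then hand in.

Request:
move_arm(rows=[[0, 0, 0, 0, 0, 0, 0], [0, 0, 0, 0, 0, 0, 0], [0, 0, 0, 0, 0, 0, 0], [0, 0, 0, 0, 0, 0, 0], [0, 0, 0, 0, 0, 0, 0], [0, 0, 0, 0, 0, 0, 0]])

```text
t: 14.4
eef_pos: [0.5287, 0.046, 0.0775]
ee_rot: [[0.974, -0.219, 0.064], [-0.228, -0.937, 0.265], [0.002, -0.273, -0.962]]
force: [-4.2, -5.5, 8.3]
gripper_width: 0.264
finger_force: 98.7
```

Run:
```python
from h import *
o=sensors.get_obs(); print(o['t'],o['finger_force'],o['gripper_width'],np.arcsin(-o['ee_rot'][2,1]))
a=cv2.cvtColor(optics.camera('scene')[150:280,220:330],cv2.COLOR_RGB2BGR); b=cv2.resize(cv2.imread('pics/c5.png')[:,480:],(110,130))
print('scene change',np.abs(cv2.GaussianBlur(a,(5,5),0).astype(int)-cv2.GaussianBlur(b,(5,5),0)).mean())
if o['finger_force']>50: print(env.close_job())
```

```text
14.4 98.69136271532625 0.26449869499634915 0.27653138791301846
scene change 0.44766899766899765
the job is handed in; nothing more can be done
None
```

I handed the job in at 14.4 s: the wide-bored sleeve is on the pin's shoulder and released, and the hand holds the bolt head with about 99 N, the lever about 0.25–0.28 rad above its rest (0.25 from the camera, 0.28 hand tilt); the verdict was not shown.

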